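Stack block and coupon on the sloping rest

ROBOT

A 6-joint arm with a two-finger parallel gripper is mounted at the origin on a cart in front of the work surface, level with it; the furniture and walls round the work are solid. World frame = base frame: x ahead of the robot, y to its left, z up, the work surface at z = 0. Lengths are in m, angles in rad, forces in N, time in s.
With the tool pointing down it reaches from about 0.35 to 0.775 m from the base axis. Payload 7.3 kg.
Tool frame: the origin (TCP) lies on the centre line of the jaws, within the pads' length; the fingertips stand 11 mm ahead of it and the grasp point (between the pads) lies 8 mm behind it; z points along the fingers, y is the direction in which the jaws open and shut (so a half turn about z gives the same grasp; the last joint's range is limited). The gripper opens to 92 mm and grips with 3 to 60 N. Pads are 19 mm wide; open, the fingers measure 130 mm over their backs; the gripper's body (75 mm by 190 mm) begins 47 mm behind the grasp point.
Start: joints at [0.981, 0.342, 1.524, -0, 1.275, -0.146], TCP at [0.225, 0.474, 0.238] pointing down, gripper open.
Joint ranges: [-2.53, 2.53], [-0.77, 2.02], [0.04, 2.7], [-1, 4.14], [0.28, 2.66], [-3.11, 3.11]. Speed limits (rad/s): [2.57, 2.57, 3.14, 3.14, 3.14, 3.14].

INTERFACE

Orientations are given as [roll, pitch, yaw] about the fixed x, y, z axes, in that order (R = Rz(yaw) Ry(pitch) Rx(roll)).
In Python, from cell import robot gives the robot as it stands.
- The arm moves only by the tool jog_arm, never from a script. Its argument "deltas" is one flat list of numbers, 6 for each row, row after row: the shift along the world's x, y, z in units of 0.1 m (1.0 is 0.1 m), then the turn, a rotation vector about the world's x, y, z in units of 90 degrees (1.0 is 90 degrees). A call has 1 to 5 rows; each row is the pose to reach, as a shift and turn from the pose commanded when the call began; what a row does not reach only later rows make up. A row lasts 1/12 s, in which the tool goes at most 41.7 mm and 7.16 degrees, less where a joint would pass 70% of its speed; a pose out of reach is approached as far as the arm can. A call with a number of a shift or a turn outside -1 to 1 is refused whole. A call with a gripper value outside its range is refused whole. "claw" is the opening, from 0 (shut) to 1 (fully open), set as the call begins (left out, the last holds). The fingers move at their own pace and stop on an object; "newtons" is the grip in N (left out, the last holds). Time passes only in rows, so rows that repeat a pose let the fingers close. It gives the time, the measured TCP pose, the force and the opening at its end, in the units of the state.
- robot.observe(): the state, without advancing time (a new reading comes with each control period).
- robot.read_camera(name): name is "scene" or "top" or "wrist"; returns the picture (480x640x3 uint8, red, green, blue); there is no depth.
- robot.camera_params(name): a dict with "fx", "fy", "cx", "cy" (pixels), "R" (3x3) and "t" (3): a world point X has camera coordinates R X + t. Camera axes: x right, y down, z forward; pixel columns grow to the right and rows downward; lengths in m; the calibration is good to about 2 mm. A picture is of the moment at which its call begins: read the wrist's pose just before it. camera_params takes no time and is no camera call; for the wrist camera it gives the pose at the moment of the call.
- robot.hand_in(): hands the job in, once; it reports no verdict.
The state is a dict: "time": time; "qpos": joint angles; "qvel": joint speeds; "joint_efforts": joint torques, N m; "tool_pos": TCP position; "tool_rot": TCP orientation; "contact_force": force on the tool from outside, world axes, zero at the start; "torque": the same for the moment, N m; "opening": finger opening in m.
Only numpy, scipy, OpenCV 4.12 (cv2) and the standard library are available. Lean on these libraries where they do the work, as an engineer would, in place of code of your own. Each camera call takes 0.05 s, during which the arm holds its last target. There are 200 camera calls.

TASK

Put the square hardness test block flat on the sloping sample rest, squarely up against the stop along its low near edge. Then lay the sawn steel coupon flat on top of the block, about in its middle from side to side and also squarely up against the stop, either way round. Let go of both and leave the round test block and the small ground gauge block where they lie.

Things in the scene. Friction and masses are not known exactly. Their poses are not given: they have to be found in the camera images.
- square_block: square hardness test block, bright ground steel, 50 x 50 x 13 mm, 0.27 kg, lying flat on the bench; origin at the centre of its underside, x and y square to its sides, z up through its thickness
- coupon: sawn steel coupon, mottled grey oblong, 28 (x) x 45 (y) x 12 (z) mm, 0.12 kg, lying flat on the bench; origin at the centre of its underside
- rest: fixed sloping rest: grey plate 180 mm wide on a rod stand, rising 20 degrees away from the robot, with a bare steel stop, 24 mm high and 6 mm thick, along its low near edge; other sides open. Origin on the plate's top face at the middle of the stop's inner face, 35 mm above the bench; x up the slope (plate 112 mm long), y along the stop, z square out of the plate. Steel does not slide on it by itself.
- round_block: round hardness test block, bright steel disc of 60 mm diameter, 15 mm thick, a bystander; origin at the centre of its underside
- ground_block: small smooth ground gauge block, bright steel, 30 x 30 x 9 mm, a bystander; origin at the centre of its underside

How it is judged:
By the outcome, as a careful person would: the job done as asked, in the order asked, and still so for the second after the job is handed in, with the robot touching nothing.
It also fails if it takes over 58 s, if anything falls off the work surface, if the arm or the gripper's body presses on something with over 40 N, if the wrist force passes 120 N, or if a joint passes its speed limit or range.

## Working session

There is one attempt and no reset: what is moved stays moved. The work goes in short steps, Python scripts to look and compute and a tool call to move; the robot and the scene stay as the last step left them, time stands still between calls to the robot, and variables do not carry over. Pictures are saved under pics/ and viewed, about 8 in all and at most 12, crops included, and the job is handed in when it is done.

Besides the shell and the picture viewer there is one more tool, called after ">>>" by a JSON object that holds its "name" and its "arguments". jog_arm: Moves the arm, as the interface text tells. Its arguments: {"type":"object","properties":{"deltas":{"type":"array","items":{"type":"number"}},"claw":{"type":"number"},"newtons":{"type":"number"}},"required":["deltas"]}

```bash
mkdir -p pics; ls; python3 - <<'E'
from cell import robot
import cv2
s=robot.observe();print(s['time'],s['tool_pos'],s['tool_rot'],s['opening'])
for n in("top","scene"):
    p=robot.camera_params(n);print(n,p)
    cv2.imwrite(f"pics/{n}0.png",robot.read_camera(n)[:,:,::-1])
E
```

```text
pics
0.0 [0.22517792 0.47382034 0.23702933] [-3.14000981e+00 -2.39524300e-04  2.69779624e+00] 0.09191671305529217
top {'fx': 508.59521472759434, 'fy': 508.59521472759434, 'cx': 309.364498858226, 'cy': 241.8125665232936, 'R': array([[ 2.44834538e-05, -9.99573943e-01,  2.91878851e-02],
       [-9.96682115e-01, -2.40007077e-03, -8.13572470e-02],
       [ 8.13926372e-02, -2.90890512e-02, -9.96257530e-01]]), 't': array([-0.07277422,  0.53283875,  0.91617134])}
scene {'fx': 553.2601702200758, 'fy': 553.2601702200758, 'cx': 326.13213029066293, 'cy': 238.8743117598825, 'R': array([[ 0.88406337, -0.46707838,  0.01642387],
       [-0.35059737, -0.68601189, -0.63754935],
       [ 0.30905249,  0.55787587, -0.77023443]]), 't': array([-0.47678329,  0.17495627,  0.90856972])}
```

View pics/top0.png

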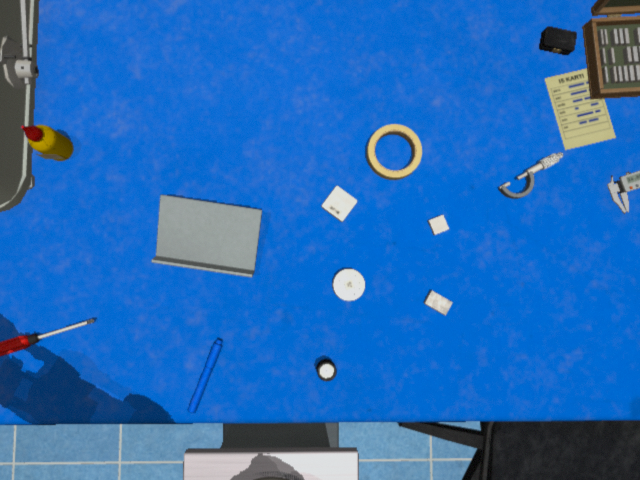

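View pics/scene0.png

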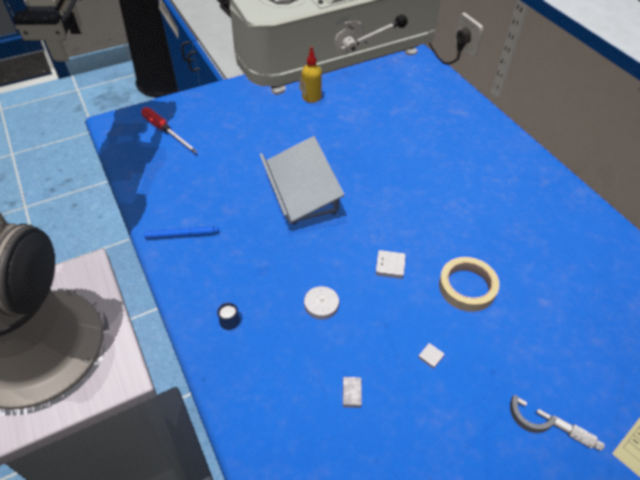

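Top view: square block at (340,203), coupon at (438,301), ground block at (438,224), round block at (349,285), and the rest plate from (160,195) to (255,275) with its stop along the bottom edge. The scene view shows the same layout.

```bash
cat > h.py <<'E'
import numpy as np, cv2
def ray(P,uv,z):
    uv=np.atleast_2d(uv).astype(float)
    d=np.c_[(uv[:,0]-P['cx'])/P['fx'],(uv[:,1]-P['cy'])/P['fy'],np.ones(len(uv))]@P['R']
    c=-P['R'].T@P['t']
    return c+d*((z-c[2])/d[:,2])[:,None]
def proj(P,X):
    c=np.atleast_2d(X)@P['R'].T+P['t']
    return np.c_[P['fx']*c[:,0]/c[:,2]+P['cx'],P['fy']*c[:,1]/c[:,2]+P['cy']]
def blob(mask,seed):
    n,l,st,ce=cv2.connectedComponentsWithStats(mask.astype(np.uint8))
    i=min((k for k in range(1,n) if 60<st[k,4]<20000),key=lambda k:np.hypot(*(ce[k]-seed)))
    return l==i,ce[i],st[i]
def rect(P,m,z):
    c=max(cv2.findContours(m.astype(np.uint8),0,1)[0],key=cv2.contourArea)[:,0]
    w=ray(P,c,z)[:,:2]
    (x,y),s,a=cv2.minAreaRect((w*1000).astype(np.float32))
    return np.round([x,y,*s,a],1)
E
python3 - <<'E'
from h import *
from cell import robot
I={n:cv2.imread(f"pics/{n}0.png") for n in("top","scene")}
P={n:robot.camera_params(n) for n in I}
seeds={'top':dict(square=(340,203),coupon=(438,301),ground=(438,224),round=(349,285),rest=(208,230)),'scene':dict(square=(391,263),coupon=(352,391),ground=(431,354),round=(321,301),rest=(305,180))}
Z=dict(square=.013,coupon=.012,ground=.009,round=.015,rest=.055)
for n in I:
    im=cv2.resize(I[n],None,fx=4,fy=4,interpolation=cv2.INTER_CUBIC)
    hsv=cv2.cvtColor(im,cv2.COLOR_BGR2HSV)
    m=(hsv[...,1]<90)&(hsv[...,2]>70)
    Q=dict(P[n]);Q['fx']*=4;Q['fy']*=4;Q['cx']=Q['cx']*4+1.5;Q['cy']=Q['cy']*4+1.5
    for k,s in seeds[n].items():
        try:
            nn,l,st,ce=cv2.connectedComponentsWithStats(m.astype(np.uint8))
            i=l[int(s[1]*4),int(s[0]*4)]
            b=l==i
            c=max(cv2.findContours(b.astype(np.uint8),0,1)[0],key=cv2.contourArea)
            ap=cv2.approxPolyDP(c,0.03*cv2.arcLength(c,True),True)[:,0]/4
            print(n,k,i,rect(Q,b,Z[k]),ap.round(1).tolist() if k=='rest' else '')
        except Exception as e: print(n,k,e)
t=cv2.resize(I['top'][185:285,145:275],None,fx=5,fy=5,interpolation=cv2.INTER_CUBIC)
cv2.imwrite('pics/rest_crop.png',t)
E
```

```text
top square 260 [ 606.8 -128.    50.9   51.7   53.4] 
top coupon 267 [ 421.3 -311.7   47.5   29.2   59.7] 
top ground 265 [ 567.8 -316.4   31.2   32.4   21.8] 
top round 266 [ 454.7 -144.7   60.4   60.    89.8] 
top rest 261 [541.4 111.6 185.2 121.9  81.5] [[160.5, 195.8], [152.5, 262.2], [252.2, 276.0], [261.2, 210.0]]
scene square 292 [ 603.2 -130.5   57.7   51.5   53.4] 
scene coupon 338 [ 418.8 -312.8   48.4   28.6   61.1] 
scene ground 318 [ 564.6 -316.7   33.9   31.9   21.6] 
scene round 299 [ 451.3 -147.7   65.4   60.5   62.7] 
scene rest 163 [540.1 107.6 218.3 125.9  81.6] [[314.0, 136.5], [260.5, 154.2], [290.0, 222.2], [343.5, 194.8]]
```

View pics/rest_crop.png

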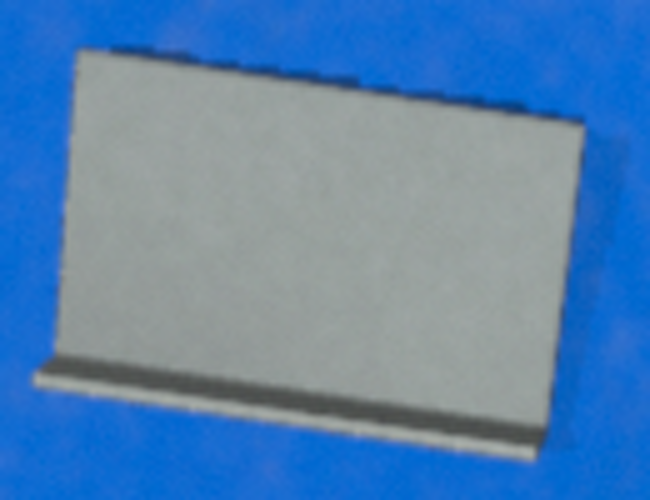

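The crop shows the plate's far corners at about (160.6,195) and (261.8,209.4), and the stop's outer top corners at about (152,262) and (252,276.6).

```bash
cat >> h.py <<'E'
from scipy.spatial.transform import Rotation as Ro
def restT(x,y,yaw): return Ro.from_euler('xyz',[0,-np.deg2rad(20),yaw]).as_matrix(),np.array([x,y,.035])
def toolR(jawdeg,tilt=0.,):
    """tool pointing down, jaws (tool y) along jawdeg; tilt = deg leaned about jaw axis so fingers point forward"""
    a=np.deg2rad(jawdeg); y=np.array([np.cos(a),np.sin(a),0]); z=np.array([0,0,-1.])
    R=np.c_[np.cross(y,z),y,z]
    f=np.array([np.sin(a),-np.cos(a),0])
    ax=np.cross([0,0,-1.],f)
    return Ro.from_rotvec(ax*np.deg2rad(tilt)).as_matrix()@R
def go(robot,p,R):
    s=robot.observe(); C=Ro.from_euler('xyz',s['tool_rot']).as_matrix()
    d=(np.array(p)-s['tool_pos'])/.1; best=None
    for k in (0,180):
        r=Ro.from_matrix(R@Ro.from_euler('z',k,degrees=True).as_matrix()@C.T).as_rotvec()/(np.pi/2)
        if best is None or np.linalg.norm(r)<np.linalg.norm(best): best=r
    print('t',round(s['time'],2),'pos',s['tool_pos'].round(4),'q',np.round(s['qpos'],2),'F',np.round(s['contact_force'],1),'op',round(s['opening'],4))
    print('  shift',d.round(3),'turn',best.round(4))
E
python3 - <<'E'
from h import *
from cell import robot
from scipy.optimize import least_squares
L=np.array([[112,90,0],[112,-90,0],[-6,90,24],[-6,-90,24]])/1000
obs={'top':np.array([[160.6,195.3],[261.6,209.6],[152.2,262],[252.2,276.3]]),
'scene':np.array([[314,136.5],[343.5,194.8],[260.8,154.2],[289,222.2]])}
P={n:robot.camera_params(n) for n in obs}
def f(v,ns):
    R,t=restT(*v); return np.concatenate([(proj(P[n],L@R.T+t)-obs[n]).ravel() for n in ns])
for ns in (['top'],['scene'],['top','scene']):
    r=least_squares(f,[.48,.11,-.14],args=(ns,)); print(ns,r.x[:2].round(4),np.rad2deg(r.x[2]).round(2),f(r.x,['top','scene']).round(1))
go(robot,[.607,-.129,.1],toolR(53.4))
E
```

```text
['top'] [0.4942 0.1157] -8.06 [-0.6 -0.8  0.7 -0.3 -0.7  0.5  0.7  0.6  0.5 -2.   2.2 -1.3 -1.3 -0.8
 -3.6 -7.1]
['scene'] [0.4915 0.1074] -7.21 [ 3.1  1.4  4.6  0.3  4.   2.8  5.6  1.4  0.3  0.4  3.4  1.3 -1.5  2.2
 -2.3 -3.7]
['top', 'scene'] [0.4935 0.1132] -7.72 [ 0.4 -0.2  1.8 -0.3  0.7  1.2  2.2  0.7  0.4 -1.3  2.7 -0.6 -1.3  0.1
 -3.1 -6.1]
t 0.1 pos [0.2252 0.4739 0.2371] q [ 0.98  0.34  1.52 -0.    1.28 -0.15] F [-0.3  1.2 -0.1] op 0.092
  shift [ 3.818 -6.029 -1.371] turn [ 0.0007 -0.0006 -0.1241]
```

>>> {"name": "jog_arm", "arguments": {"deltas": [0.64,-1,0,0,0,-0.124,0.64,-1,0,0,0,-0.124,0.64,-1,0,0,0,-0.124], "claw": 1, "newtons": 30}}

```text
time: 0.35
tool_pos: [0.2896, 0.3726, 0.2372]
tool_rot: [-3.14, 0.0, 2.501]
contact_force: [1.1, 0.2, 0.6]
opening: 0.0916
```

>>> {"name": "jog_arm", "arguments": {"deltas": [0.64,-1,0,0,0,0,0.64,-1,0,0,0,0,0.64,-1,0,0,0,0]}}

```text
time: 0.6
tool_pos: [0.354, 0.272, 0.2375]
tool_rot: [-3.141, 0.0, 2.503]
contact_force: [1.2, 0.6, -0.1]
opening: 0.0915
```

>>> {"name": "jog_arm", "arguments": {"deltas": [0.64,-1,0,0,0,0,0.64,-1,0,0,0,0,0.64,-1,0,0,0,0]}}

```text
time: 0.85
tool_pos: [0.4182, 0.1718, 0.2376]
tool_rot: [-3.141, 0.0, 2.502]
contact_force: [-0.0, -0.3, 1.4]
opening: 0.0915
```

>>> {"name": "jog_arm", "arguments": {"deltas": [0.64,-1,0,0,0,0,0.64,-1,0,0,0,0,0.64,-1,0,0,0,0]}}

```text
time: 1.1
tool_pos: [0.4823, 0.0717, 0.2375]
tool_rot: [-3.141, 0.0, 2.502]
contact_force: [0.4, 0.5, -0.4]
opening: 0.0919
```

>>> {"name": "jog_arm", "arguments": {"deltas": [0.63,-1,-0.4,0,0,0,0.63,-1,-0.4,0,0,0,0.63,-1,-0.4,0,0,0]}}

```text
time: 1.35
tool_pos: [0.545, -0.0277, 0.1971]
tool_rot: [3.141, -0.0, 2.503]
contact_force: [0.7, -0.0, -0.1]
opening: 0.0918
```

>>> {"name": "jog_arm", "arguments": {"deltas": [0.63,-1,-0.9,0,0,0,0.63,-1,-0.9,0,0,0,0.63,-1,-0.9,0,0,0,0.63,-1,-0.9,0,0,0]}}

```text
time: 1.68
tool_pos: [0.6073, -0.1287, 0.104]
tool_rot: [-3.14, -0.003, 2.501]
contact_force: [-0.7, 0.0, -0.4]
opening: 0.0914
```

```bash
python3 - <<'E'
from h import *
from cell import robot
go(robot,[.607,-.129,.013],toolR(53.4))
cv2.imwrite('pics/w1.png',robot.read_camera('wrist')[:,:,::-1])
E
```

```text
t 1.68 pos [ 0.6073 -0.1287  0.104 ] q [-0.33  0.64  1.41 -0.    1.09 -1.26] F [-0.7  0.  -0.4] op 0.0914
  shift [-0.003 -0.003 -0.91 ] turn [-0.0004 -0.0021  0.0011]
```

View pics/w1.png

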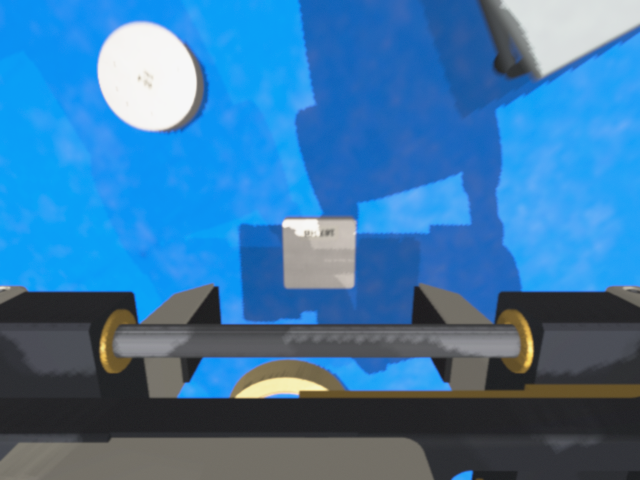

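The wrist view shows the square block at about (320,254), lined up with the jaws and centred between the fingers. Descending to grip it.

>>> {"name": "jog_arm", "arguments": {"deltas": [0,0,-0.4,0,0,0,0,0,-0.7,0,0,0,0,0,-0.85,0,0,0,0,0,-0.91,0,0,0,0,0,-0.91,0,0,0]}}

```text
time: 2.15
tool_pos: [0.6063, -0.1254, 0.0151]
tool_rot: [-3.141, -0.003, 2.503]
contact_force: [0.1, -0.3, 0.2]
opening: 0.0918
```

>>> {"name": "jog_arm", "arguments": {"deltas": [0,0,0,0,0,0,0,0,0,0,0,0,0,0,0,0,0,0,0,0,0,0,0,0,0,0,0,0,0,0], "claw": 0, "newtons": 40}}

```text
time: 2.57
tool_pos: [0.6079, -0.1259, 0.0177]
tool_rot: [3.141, 0.002, 2.503]
contact_force: [0.6, 0.2, -0.0]
opening: 0.0632
```

>>> {"name": "jog_arm", "arguments": {"deltas": [0,0,0,0,0,0,0,0,0,0,0,0,0,0,0,0,0,0,0,0,0,0,0,0,0,0,0,0,0,0]}}

```text
time: 2.98
tool_pos: [0.6075, -0.1258, 0.017]
tool_rot: [3.141, 0.0, 2.503]
contact_force: [-0.6, -0.6, 3.0]
opening: 0.0492
```

>>> {"name": "jog_arm", "arguments": {"deltas": [0,0,0.2,0,0,0,0,0,0.5,0,0,0,0,0,0.9,0,0,0,0,0,1,0,0,0,0,0,1,0,0,0]}}

```text
time: 3.4
tool_pos: [0.6093, -0.1264, 0.1201]
tool_rot: [3.139, 0.006, 2.503]
contact_force: [0.0, 1.0, -2.7]
opening: 0.0492
```

>>> {"name": "jog_arm", "arguments": {"deltas": [0,0,0.4,0,0,0.1,0,0,0.4,0,0,0.1,0,0,0.4,0,0,0.1]}}

```text
time: 3.65
tool_pos: [0.6076, -0.1259, 0.1565]
tool_rot: [3.141, 0.001, 2.661]
contact_force: [-0.2, 0.6, -2.8]
opening: 0.0493
```

```bash
cat >> h.py <<'E'
RX,RY,RYAW=.494,.1155,-8.05
def onrest(lx,ly,lz):
    R,t=restT(RX,RY,np.deg2rad(RYAW)); return R@np.array([lx,ly,lz])+t
E
python3 - <<'E'
from h import *
from cell import robot
R=toolR(90-8.05,20); Rr,_=restT(0,0,np.deg2rad(-8.05))
print(R.round(3), Rr.round(3))
go(robot,onrest(.035,0,.017+.08),R)
cv2.imwrite('pics/w2.png',robot.read_camera('wrist')[:,:,::-1])
E
```

```text
[[-0.93   0.14   0.339]
 [ 0.132  0.99  -0.048]
 [-0.342 -0.    -0.94 ]] [[ 0.93   0.14  -0.339]
 [-0.132  0.99   0.048]
 [ 0.342 -0.     0.94 ]]
t 3.65 pos [ 0.6076 -0.1259  0.1565] q [-0.33  0.58  1.36  0.    1.2  -1.42] F [-0.2  0.6 -2.8] op 0.0493
  shift [-1.138  2.415 -0.184] turn [-0.0681 -0.2121  0.2142]
```

View pics/w2.png

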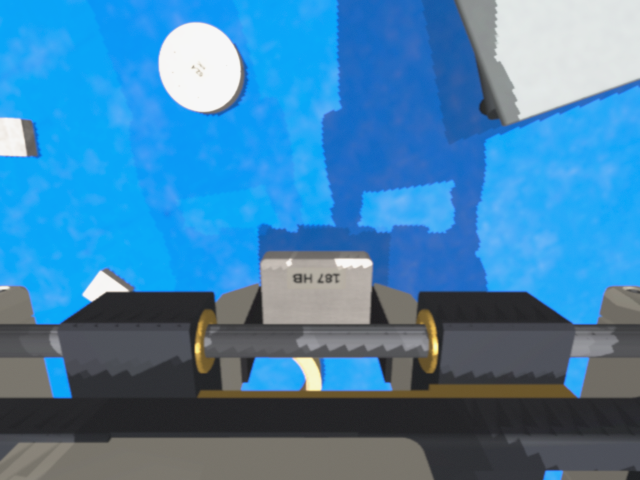

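The wrist view shows the block held square in the jaws, with its label centred at about (317,278). Moving it to above the rest.

>>> {"name": "jog_arm", "arguments": {"deltas": [-0.2,0.4,0,-0.014,-0.042,0.043,-0.38,0.8,0,-0.028,-0.085,0.086,-0.38,0.8,0,-0.042,-0.127,0.129,-0.38,0.8,0,-0.055,-0.17,0.172,-0.38,0.8,0,-0.068,-0.212,0.214]}}

```text
time: 4.12
tool_pos: [0.5673, -0.0442, 0.1542]
tool_rot: [3.141, 0.346, 3.003]
contact_force: [1.0, 0.7, -2.6]
opening: 0.0493
```

>>> {"name": "jog_arm", "arguments": {"deltas": [-0.38,0.8,0,0,0,0,-0.38,0.8,0,0,0,0,-0.38,0.8,0,0,0,0]}}

```text
time: 4.37
tool_pos: [0.5257, 0.0381, 0.1531]
tool_rot: [3.14, 0.338, 3.0]
contact_force: [-0.9, 0.0, -3.4]
opening: 0.0492
```

>>> {"name": "jog_arm", "arguments": {"deltas": [-0.38,0.8,0,0,0,0,-0.38,0.8,0,0,0,0,-0.38,0.8,0,0,0,0,-0.38,0.8,0,0,0,0]}}

```text
time: 4.7
tool_pos: [0.4907, 0.1162, 0.1544]
tool_rot: [-3.141, 0.343, 3.003]
contact_force: [-0.1, -0.6, -2.1]
opening: 0.0491
```

```bash
python3 - <<'E'
from h import *
from cell import robot
R=toolR(90-8.05,20)
go(robot,onrest(.035,0,.017+.03),R)
cv2.imwrite('pics/w3.png',robot.read_camera('wrist')[:,:,::-1])
E
```

```text
t 4.7 pos [0.4907 0.1162 0.1544] q [ 0.14  0.26  1.97 -0.17  0.59 -1.17] F [-0.1 -0.6 -2.1] op 0.0491
  shift [ 0.2   -0.031 -0.633] turn [-0.0004 -0.0039 -0.0013]
```

View pics/w3.png

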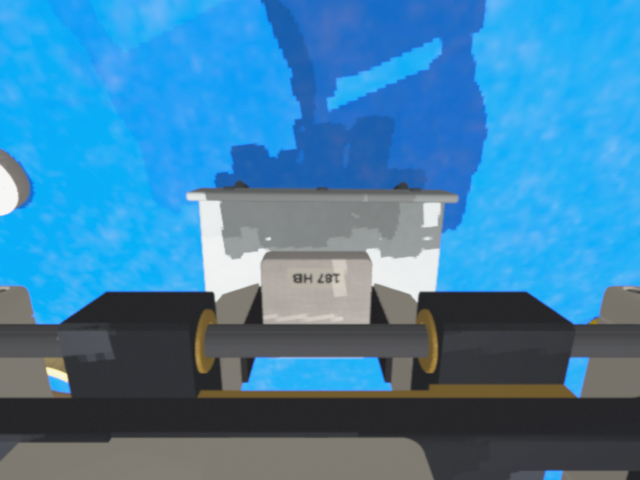

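The wrist view shows the stop along the top of the plate (rows 193–198, columns 189–459), nearly parallel to the held block, which is about centred. Descending along the normal.

>>> {"name": "jog_arm", "arguments": {"deltas": [0.07,0,-0.2,0,0,0,0.14,0,-0.42,0,0,0,0.2,-0.03,-0.63,0,-0.004,0,0.2,-0.03,-0.63,0,-0.004,0]}}

```text
time: 5.08
tool_pos: [0.5119, 0.109, 0.0892]
tool_rot: [-3.141, 0.347, 2.997]
contact_force: [-0.3, -1.3, -1.9]
opening: 0.0494
```

```bash
python3 - <<'E'
from h import *
from cell import robot
R=toolR(90-8.05,20)
go(robot,onrest(.035,0,.017+.003),R)
im=robot.read_camera('wrist');cv2.imwrite('pics/w4.png',im[:,:,::-1])
P=robot.camera_params('wrist')
# image of the rest's y axis and of tool y axis, for comparison
o=onrest(0,0,.024); 
print(proj(P,[onrest(0,-.09,.024),onrest(0,.09,.024),onrest(-.006,-.09,.024),onrest(-.006,.09,.024)]).round(1))
E
```

```text
t 5.08 pos [0.5119 0.109  0.0892] q [ 0.12  0.4   2.   -0.22  0.42 -1.12] F [-0.3 -1.3 -1.9] op 0.0494
  shift [ 0.079  0.028 -0.234] turn [ 0.0002 -0.0016  0.0028]
[[133.2 225. ]
 [509.8 223.8]
 [131.5 212.6]
 [511.6 211.3]]
```

View pics/w4.png

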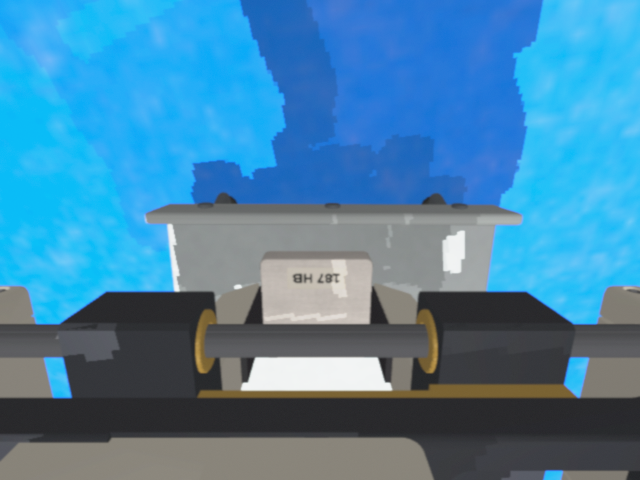

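The wrist view shows the stop's outer top edge running (147,211)–(522,213), parallel to the block within about half a degree. The block's near side is at row 252, so it still has clearance to the stop.

>>> {"name": "jog_arm", "arguments": {"deltas": [0.04,-0.005,-0.1,0,0,0,0.068,-0.01,-0.19,0,0,0,0.068,-0.01,-0.19,0,0,0]}}

```text
time: 5.38
tool_pos: [0.5204, 0.1097, 0.0737]
tool_rot: [3.14, 0.353, 2.999]
contact_force: [-0.3, -0.5, -2.1]
opening: 0.0497
```

>>> {"name": "jog_arm", "arguments": {"deltas": [0.007,-0.001,-0.019,0,0,0,0.014,-0.002,-0.038,0,0,0,0.014,-0.002,-0.038,0,0,0]}}

```text
time: 5.63
tool_pos: [0.5218, 0.11, 0.0711]
tool_rot: [3.14, 0.355, 2.999]
contact_force: [0.8, -0.3, -2.0]
opening: 0.0495
```

>>> {"name": "jog_arm", "arguments": {"deltas": [0.007,-0.001,-0.019,0,0,0,0.007,-0.001,-0.019,0,0,0]}}

```text
time: 5.8
tool_pos: [0.5224, 0.11, 0.0692]
tool_rot: [3.14, 0.355, 2.999]
contact_force: [-0.9, -0.6, -1.8]
opening: 0.0491
```

>>> {"name": "jog_arm", "arguments": {"deltas": [0.007,-0.001,-0.019,0,0,0,0.01,-0.001,-0.028,0,0,0,0.01,-0.001,-0.028,0,0,0]}}

```text
time: 6.05
tool_pos: [0.5232, 0.1098, 0.0661]
tool_rot: [3.14, 0.354, 2.999]
contact_force: [-0.4, -0.1, -1.4]
opening: 0.0496
```

>>> {"name": "jog_arm", "arguments": {"deltas": [0.003,0,-0.01,0,0,0,0.003,0,-0.01,0,0,0]}}

```text
time: 6.22
tool_pos: [0.5236, 0.1098, 0.0651]
tool_rot: [3.14, 0.354, 2.999]
contact_force: [0.1, -0.1, -2.6]
opening: 0.0497
```

>>> {"name": "jog_arm", "arguments": {"deltas": [-0.023,0.003,-0.009,0,0,0,-0.046,0.007,-0.017,0,0,0,-0.046,0.007,-0.017,0,0,0]}}

```text
time: 6.47
tool_pos: [0.5182, 0.1105, 0.0632]
tool_rot: [3.14, 0.353, 2.999]
contact_force: [-0.0, -0.4, -2.2]
opening: 0.0493
```

>>> {"name": "jog_arm", "arguments": {"deltas": [-0.019,0.003,-0.007,0,0,0,-0.037,0.005,-0.014,0,0,0,-0.037,0.005,-0.014,0,0,0]}}

```text
time: 6.72
tool_pos: [0.5147, 0.111, 0.0619]
tool_rot: [3.14, 0.354, 2.999]
contact_force: [-0.2, 0.2, -2.8]
opening: 0.0493
```

```bash
python3 - <<'E'
from h import *
from cell import robot
go(robot,onrest(.025,0,.017),toolR(81.95,20))
im=robot.read_camera('wrist');cv2.imwrite('pics/w5.png',cv2.resize(im[180:340,130:530,::-1],None,fx=2,fy=2,interpolation=cv2.INTER_CUBIC))
E
```

```text
t 6.72 pos [0.5147 0.111  0.0619] q [ 0.12  0.46  2.02 -0.27  0.33 -1.07] F [-0.2  0.2 -2.8] op 0.0493
  shift [-0.032  0.021 -0.024] turn [-0.0004  0.003   0.0008]
```

View pics/w5.png

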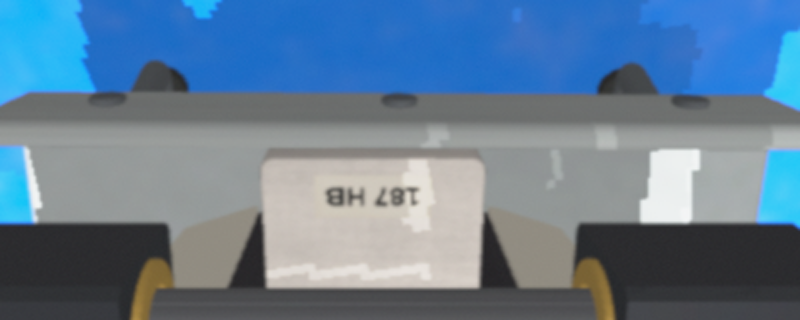

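The wrist view shows the block's near edge close to the stop and parallel to it. Joint 5 is near its limit at 0.33 (minimum 0.28). I'll set the block down here, then push it home.

>>> {"name": "jog_arm", "arguments": {"deltas": [0.003,0,-0.009,0,0,0,0.003,0,-0.009,0,0,0]}}

```text
time: 6.93
tool_pos: [0.5156, 0.111, 0.0615]
tool_rot: [3.14, 0.355, 2.999]
contact_force: [-2.2, 0.8, 0.7]
opening: 0.0492
```

>>> {"name": "jog_arm", "arguments": {"deltas": [0.003,0,-0.009,0,0,0,0.003,0,-0.009,0,0,0]}}

```text
time: 7.1
tool_pos: [0.5157, 0.111, 0.0614]
tool_rot: [3.14, 0.355, 3.0]
contact_force: [-7.9, 1.1, 13.3]
opening: 0.0495
```

```bash
python3 - <<'E'
from h import *
from cell import robot
go(robot,onrest(.025,0,.017),toolR(81.95,20))
E
```

```text
t 7.1 pos [0.5157 0.111  0.0614] q [ 0.12  0.46  2.02 -0.27  0.33 -1.07] F [-7.9  1.1 13.3] op 0.0495
  shift [-0.042  0.02  -0.018] turn [-0.0002  0.0039  0.0007]
```

Contact with the plate, force along its normal. I'll ease off slightly and slide toward the stop.

>>> {"name": "jog_arm", "arguments": {"deltas": [-0.003,0,0.009,0,0,0,-0.012,0.001,0.006,0,0,0,-0.021,0.003,0.002,0,0,0]}}

```text
time: 7.35
tool_pos: [0.5148, 0.1113, 0.0612]
tool_rot: [3.139, 0.357, 2.999]
contact_force: [-0.1, -1.0, 4.0]
opening: 0.0491
```

>>> {"name": "jog_arm", "arguments": {"deltas": [-0.009,0.001,-0.003,0,0,0,-0.019,0.003,-0.007,0,0,0]}}

```text
time: 7.52
tool_pos: [0.513, 0.1117, 0.0605]
tool_rot: [3.139, 0.357, 2.999]
contact_force: [2.1, 0.1, 4.5]
opening: 0.0491
```

```bash
python3 - <<'E'
from h import *
from cell import robot
go(robot,onrest(.025,0,.017),toolR(81.95,20))
E
```

```text
t 7.52 pos [0.513  0.1117 0.0605] q [ 0.12  0.46  2.03 -0.28  0.32 -1.06] F [2.1 0.1 4.5] op 0.0491
  shift [-0.015  0.013 -0.01 ] turn [-0.0007  0.005   0.0007]
```

>>> {"name": "jog_arm", "arguments": {"deltas": [-0.009,0.001,-0.003,0,0,0,-0.014,0.002,-0.005,0,0,0]}}

```text
time: 7.68
tool_pos: [0.5111, 0.1119, 0.0598]
tool_rot: [3.14, 0.356, 2.999]
contact_force: [1.4, 0.4, 6.6]
opening: 0.0498
```

>>> {"name": "jog_arm", "arguments": {"deltas": [-0.009,0.001,-0.003,0,0,0,-0.014,0.002,-0.005,0,0,0]}}

```text
time: 7.85
tool_pos: [0.5107, 0.112, 0.0597]
tool_rot: [3.139, 0.358, 2.999]
contact_force: [5.8, -3.6, 4.1]
opening: 0.0489
```

```bash
python3 - <<'E'
from h import *
from cell import robot
go(robot,onrest(.025,0,.017),toolR(81.95,20))
im=robot.read_camera('wrist');cv2.imwrite('pics/w6.png',cv2.resize(im[180:300,230:430,::-1],None,fx=4,fy=4,interpolation=cv2.INTER_CUBIC))
E
```

```text
t 7.85 pos [0.5107 0.112  0.0597] q [ 0.12  0.46  2.03 -0.29  0.32 -1.05] F [ 5.8 -3.6  4.1] op 0.0489
  shift [ 0.008  0.01  -0.002] turn [-0.0007  0.0057  0.0008]
```

View pics/w6.png

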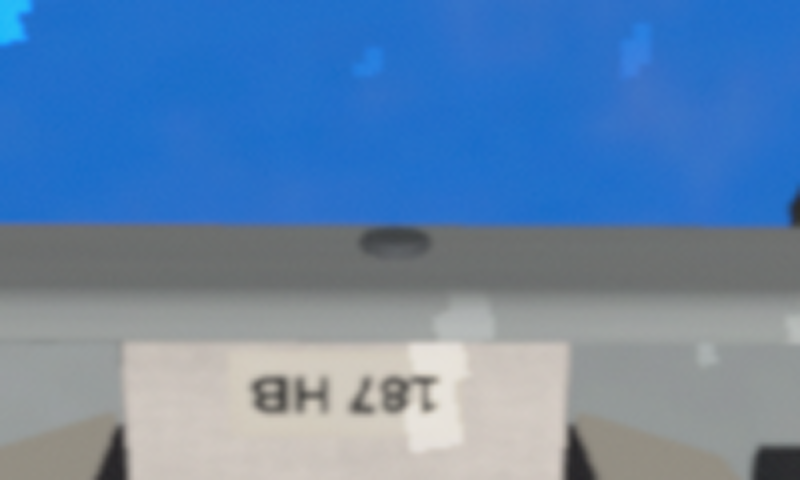

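The wrist view shows the block's edge flush against the stop, and the force confirms contact. One more small press, then release and retreat along the normal.

>>> {"name": "jog_arm", "arguments": {"deltas": [-0.009,0.001,-0.003,0,0,0,-0.014,0.002,-0.005,0,0,0,-0.014,0.002,-0.005,0,0,0]}}

```text
time: 8.15
tool_pos: [0.5106, 0.112, 0.0597]
tool_rot: [3.138, 0.36, 2.998]
contact_force: [8.6, -4.3, 4.3]
opening: 0.0491
```

>>> {"name": "jog_arm", "arguments": {"deltas": [0,0,0,0,0,0,0,0,0,0,0,0,0,0,0,0,0,0,0,0,0,0,0,0,0,0,0,0,0,0], "claw": 0.75}}

```text
time: 8.57
tool_pos: [0.507, 0.1122, 0.0578]
tool_rot: [3.141, 0.353, 3.0]
contact_force: [-0.4, 0.6, 0.5]
opening: 0.0689
```

>>> {"name": "jog_arm", "arguments": {"deltas": [-0.03,0.004,0.09,0,0,0,-0.1,0.014,0.3,0,0,0,-0.2,0.03,0.6,0,0,0,-0.27,0.04,0.75,0,0,0,-0.27,0.04,0.75,0,0,0]}}

```text
time: 8.98
tool_pos: [0.481, 0.1168, 0.1369]
tool_rot: [3.138, 0.359, 2.999]
contact_force: [0.6, 0.2, -0.1]
opening: 0.0687
```

```bash
python3 - <<'E'
from h import *
from cell import robot
go(robot,[.421,-.312,.16],toolR(150))
go(robot,[.421,-.312,.16],toolR(-30))
im=robot.read_camera('wrist');cv2.imwrite('pics/w7.png',im[:,:,::-1])
E
```

```text
t 8.98 pos [0.481  0.1168 0.1369] q [ 0.14  0.27  2.02 -0.2   0.51 -1.13] F [ 0.6  0.2 -0.1] op 0.0687
  shift [-0.6   -4.288  0.231] turn [-0.1082  0.2173  0.7482]
t 8.98 pos [0.481  0.1168 0.1369] q [ 0.14  0.27  2.02 -0.2   0.51 -1.13] F [ 0.6  0.2 -0.1] op 0.0687
  shift [-0.6   -4.288  0.231] turn [-0.1082  0.2173  0.7482]
```

View pics/w7.png

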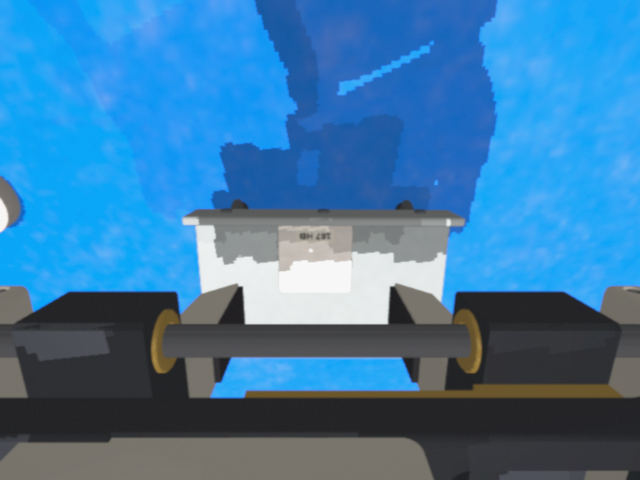

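The wrist view shows the block flat on the plate and up against the stop, columns 279–352, centred on the jaws. Next the coupon, turning jaws the −112° way so joint 6 stays in range.

>>> {"name": "jog_arm", "arguments": {"deltas": [0,-0.2,0.1,0.007,0.05,0,-0.05,-0.4,0.15,0.014,0.1,0,-0.1,-0.8,0.15,0.022,0.16,0,-0.1,-0.86,0.15,0.03,0.226,0,-0.1,-0.86,0.15,0.032,0.226,0], "claw": 1}}

```text
time: 9.45
tool_pos: [0.4729, 0.0273, 0.1478]
tool_rot: [3.141, -0.008, 2.995]
contact_force: [-0.4, -0.0, -0.1]
opening: 0.091
```

>>> {"name": "jog_arm", "arguments": {"deltas": [-0.03,-0.2,0,0,0,-0.06,-0.06,-0.4,0,0,0,-0.13,-0.1,-0.6,0,0,0,-0.19,-0.12,-0.8,0,0,0,-0.25,-0.12,-0.86,0,0,0,-0.31]}}

```text
time: 9.87
tool_pos: [0.458, -0.0569, 0.1472]
tool_rot: [3.141, -0.004, 2.507]
contact_force: [0.5, 0.2, 0.3]
opening: 0.0918
```

>>> {"name": "jog_arm", "arguments": {"deltas": [-0.03,-0.2,0,0,0,-0.06,-0.06,-0.4,0,0,0,-0.13,-0.1,-0.6,0,0,0,-0.19,-0.12,-0.8,0,0,0,-0.25,-0.12,-0.86,0,0,0,-0.31]}}

```text
time: 10.28
tool_pos: [0.4462, -0.143, 0.1472]
tool_rot: [3.141, -0.003, 2.02]
contact_force: [-0.2, 0.4, 0.3]
opening: 0.0915
```

>>> {"name": "jog_arm", "arguments": {"deltas": [-0.03,-0.2,0,0,0,-0.06,-0.06,-0.4,0,0,0,-0.13,-0.1,-0.6,0,0,0,-0.19,-0.12,-0.8,0,0,0,-0.25,-0.12,-0.86,0,0,0,-0.31]}}

```text
time: 10.7
tool_pos: [0.4344, -0.2292, 0.1472]
tool_rot: [3.14, -0.003, 1.533]
contact_force: [0.3, 0.2, -0.1]
opening: 0.0919
```

>>> {"name": "jog_arm", "arguments": {"deltas": [-0.03,-0.2,0,0,0,-0.06,-0.06,-0.4,0,0,0,-0.13,-0.1,-0.6,0,0,0,-0.19,-0.12,-0.8,0,0,0,-0.25,-0.12,-0.85,0,0,0,-0.31]}}

```text
time: 11.12
tool_pos: [0.4225, -0.3144, 0.1471]
tool_rot: [3.139, -0.003, 1.046]
contact_force: [-0.6, -0.0, -1.0]
opening: 0.0921
```

```bash
python3 - <<'E'
from h import *
from cell import robot
go(robot,[.4205,-.312,.1],toolR(-30))
P=robot.camera_params('wrist');im=robot.read_camera('wrist');cv2.imwrite('pics/w8.png',im[:,:,::-1])
uv=proj(P,[.421,-.312,.012])[0];print(uv)
hsv=cv2.cvtColor(im,cv2.COLOR_RGB2HSV); m=(hsv[...,1]<90)&(hsv[...,2]>60)
b,c,st=blob(m,uv);print(c,st,rect(P,b,.012))
E
```

```text
t 11.12 pos [ 0.4225 -0.3144  0.1471] q [-0.79  0.44  1.65  0.    1.05 -0.26] F [-0.6 -0.  -1. ] op 0.0921
  shift [-0.02   0.024 -0.471] turn [-0.0011  0.0022  0.0007]
[312.67842059 240.11679782]
[311.76762002 235.31307457] [ 294  208   36   56 1958] [ 422.  -308.7   45.8   27.9   60.5]
```

>>> {"name": "jog_arm", "arguments": {"deltas": [0,0.04,-0.4,0,0,0.005,0,0.04,-0.7,0,0,0.005,-0.01,0.04,-1,0,0,0.005,-0.01,0.04,-1,0,0,0.005]}}

```text
time: 11.5
tool_pos: [0.4189, -0.3047, 0.0428]
tool_rot: [-3.133, -0.007, 1.062]
contact_force: [-1.7, 0.3, -0.1]
opening: 0.0918
```

>>> {"name": "jog_arm", "arguments": {"deltas": [0,0,-0.2,0,0,0,0,0,-0.34,0,0,0,0,0,-0.34,0,0,0,0,0,-0.34,0,0,0]}}

```text
time: 11.83
tool_pos: [0.422, -0.3082, 0.0149]
tool_rot: [3.141, -0.004, 1.061]
contact_force: [0.6, -0.4, -0.2]
opening: 0.092
```

>>> {"name": "jog_arm", "arguments": {"deltas": [0,0,-0.01,0,0,0,0,0,-0.01,0,0,0,0,0,-0.01,0,0,0,0,0,-0.01,0,0,0,0,0,-0.01,0,0,0], "claw": 0, "newtons": 40}}

```text
time: 12.25
tool_pos: [0.4219, -0.309, 0.0139]
tool_rot: [3.14, -0.004, 1.059]
contact_force: [-0.1, 0.0, -0.7]
opening: 0.0635
```

>>> {"name": "jog_arm", "arguments": {"deltas": [0,0,0,0,0,0,0,0,0,0,0,0,0,0,0,0,0,0,0,0,0,0,0,0,0,0,0,0,0,0]}}

```text
time: 12.67
tool_pos: [0.4217, -0.3088, 0.0133]
tool_rot: [3.141, -0.004, 1.059]
contact_force: [-0.3, -0.3, 1.0]
opening: 0.0297
```

>>> {"name": "jog_arm", "arguments": {"deltas": [0,0,0,0,0,0,0,0,0,0,0,0,0,0,0,0,0,0,0,0,0,0,0,0,0,0,0,0,0,0]}}

```text
time: 13.08
tool_pos: [0.4217, -0.3088, 0.0133]
tool_rot: [3.141, -0.004, 1.059]
contact_force: [-0.8, -0.0, -0.5]
opening: 0.0277
```

>>> {"name": "jog_arm", "arguments": {"deltas": [0,0,0.2,0,0,0,0,0,0.5,0,0,0,0,0,0.9,0,0,0,0,0,1,0,0,0]}}

```text
time: 13.42
tool_pos: [0.4235, -0.3105, 0.1183]
tool_rot: [3.133, -0.002, 1.06]
contact_force: [1.6, -0.7, -0.2]
opening: 0.0273
```

>>> {"name": "jog_arm", "arguments": {"deltas": [0.03,0.2,0.2,0,0,0.06,0.06,0.4,0.34,0,0,0.13,0.1,0.6,0.34,0,0,0.19,0.12,0.8,0.34,0,0,0.25,0.12,0.86,0.34,0,0,0.31]}}

```text
time: 13.83
tool_pos: [0.4335, -0.2203, 0.1473]
tool_rot: [3.141, -0.005, 1.552]
contact_force: [0.5, 0.3, -1.4]
opening: 0.0271
```

>>> {"name": "jog_arm", "arguments": {"deltas": [0.03,0.2,0,0,0,0.06,0.06,0.4,0,0,0,0.13,0.1,0.6,0,0,0,0.19,0.12,0.8,0,0,0,0.25,0.12,0.86,0,0,0,0.31]}}

```text
time: 14.25
tool_pos: [0.4454, -0.1343, 0.147]
tool_rot: [3.141, -0.006, 2.039]
contact_force: [-0.6, -0.2, -0.6]
opening: 0.0276
```

>>> {"name": "jog_arm", "arguments": {"deltas": [0.03,0.2,0,0,0,0.06,0.06,0.4,0,0,0,0.13,0.1,0.6,0,0,0,0.19,0.12,0.8,0,0,0,0.25,0.12,0.86,0,0,0,0.31]}}

```text
time: 14.67
tool_pos: [0.4575, -0.0485, 0.147]
tool_rot: [3.14, -0.005, 2.526]
contact_force: [-0.8, -0.1, -1.3]
opening: 0.0276
```

>>> {"name": "jog_arm", "arguments": {"deltas": [0.03,0.2,0,0,0,0.06,0.06,0.4,0,0,0,0.13,0.1,0.6,0,0,0,0.19,0.12,0.8,0,0,0,0.25,0.12,0.85,0,0,0,0.3]}}

```text
time: 15.08
tool_pos: [0.4696, 0.0365, 0.147]
tool_rot: [3.14, -0.005, 2.998]
contact_force: [0.2, -0.5, -0.7]
opening: 0.0275
```

```bash
python3 - <<'E'
from h import *
from cell import robot
go(robot,onrest(.032,-.0014,.0263+.06),toolR(81.95,20))
E
```

```text
t 15.08 pos [0.4696 0.0365 0.147 ] q [-0.09  0.35  1.8   0.    1.   -1.52] F [ 0.2 -0.5 -0.7] op 0.0275
  shift [ 0.248  0.776 -0.2  ] turn [-0.033  -0.2228  0.0018]
```

>>> {"name": "jog_arm", "arguments": {"deltas": [0.05,0.2,0,-0.007,-0.05,0,0.1,0.4,0,-0.014,-0.1,0,0.2,0.6,0,-0.021,-0.15,0,0.25,0.77,0,-0.03,-0.2,0,0.25,0.77,0,-0.033,-0.223,0]}}

```text
time: 15.5
tool_pos: [0.4941, 0.1138, 0.1471]
tool_rot: [3.138, 0.353, 2.994]
contact_force: [-0.9, -1.2, -1.7]
opening: 0.0274
```

>>> {"name": "jog_arm", "arguments": {"deltas": [0,0,-0.1,0,0,0,0,0,-0.2,0,0,0,0,0,-0.2,0,0,0]}}

```text
time: 15.75
tool_pos: [0.4931, 0.1113, 0.1255]
tool_rot: [3.141, 0.346, 2.992]
contact_force: [-0.3, -0.3, -1.6]
opening: 0.0275
```

>>> {"name": "jog_arm", "arguments": {"deltas": [0.06,-0.008,-0.16,0,0,0,0.12,-0.017,-0.33,0,0,0,0.17,-0.024,-0.47,0,0,0,0.17,-0.024,-0.47,0,0,0]}}

```text
time: 16.08
tool_pos: [0.5111, 0.1083, 0.0782]
tool_rot: [3.141, 0.346, 2.991]
contact_force: [-0.9, -0.5, -1.1]
opening: 0.0274
```

```bash
python3 - <<'E'
from h import *
from cell import robot
go(robot,onrest(.032,-.0014,.0263+.002),toolR(81.95,20))
im=robot.read_camera('wrist');cv2.imwrite('pics/w9.png',cv2.resize(im[160:340,130:530,::-1],None,fx=2,fy=2,interpolation=cv2.INTER_CUBIC))
E
```

```text
t 16.08 pos [0.5111 0.1083 0.0782] q [ 0.11  0.42  2.01 -0.24  0.39 -1.1 ] F [-0.9 -0.5 -1.1] op 0.0274
  shift [ 0.029  0.03  -0.057] turn [-0.0009 -0.0018  0.0062]
```

View pics/w9.png

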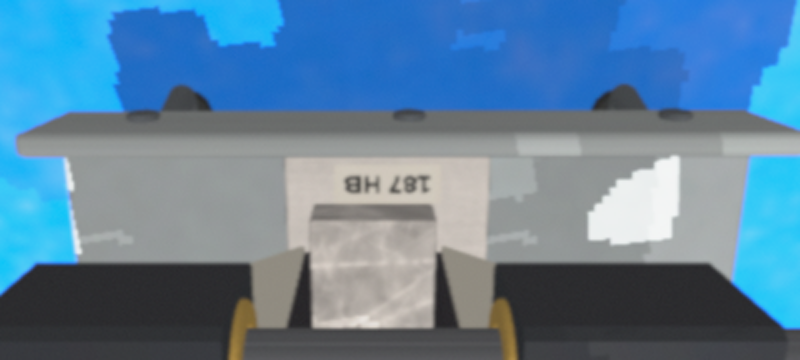

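The wrist view shows the coupon level with the stop, at crop columns 312–435, with the block at 286–488. The coupon therefore needs about 3.3 mm more +y. It sits about 8 mm above the block.

>>> {"name": "jog_arm", "arguments": {"deltas": [0.005,0.033,0,0,0,0.005,0.005,0.033,0,0,0,0.005]}}

```text
time: 16.3
tool_pos: [0.5126, 0.1125, 0.0813]
tool_rot: [3.139, 0.351, 3.0]
contact_force: [0.3, -0.4, -0.6]
opening: 0.0276
```

>>> {"name": "jog_arm", "arguments": {"deltas": [0.01,-0.001,-0.028,0,0,0,0.02,-0.003,-0.056,0,0,0,0.02,-0.003,-0.056,0,0,0]}}

```text
time: 16.55
tool_pos: [0.5142, 0.1118, 0.0747]
tool_rot: [3.14, 0.35, 2.999]
contact_force: [0.1, 0.1, -1.5]
opening: 0.0276
```

>>> {"name": "jog_arm", "arguments": {"deltas": [-0.019,0.003,-0.007,0,0,0,-0.037,0.005,-0.014,0,0,0,-0.037,0.005,-0.014,0,0,0]}}

```text
time: 16.8
tool_pos: [0.5099, 0.1123, 0.0731]
tool_rot: [3.14, 0.349, 2.999]
contact_force: [0.6, -0.0, -1.6]
opening: 0.0275
```

>>> {"name": "jog_arm", "arguments": {"deltas": [0.003,0,-0.009,0,0,0,0.003,0,-0.009,0,0,0]}}

```text
time: 16.97
tool_pos: [0.5108, 0.1123, 0.0724]
tool_rot: [3.139, 0.35, 2.999]
contact_force: [-0.2, -0.9, -1.2]
opening: 0.0277
```

```bash
python3 - <<'E'
from h import *
from cell import robot
go(robot,onrest(.0225,-.0014,.0263),toolR(81.95,20))
s=robot.observe();R,t=restT(RX,RY,np.deg2rad(RYAW));print(R.T@(s['tool_pos']-t),R.T@s['contact_force'])
E
```

```text
t 16.97 pos [0.5108 0.1123 0.0724] q [ 0.12  0.43  2.02 -0.25  0.36 -1.09] F [-0.2 -0.9 -1.2] op 0.0277
  shift [-0.05   0.001 -0.05 ] turn [-0.0012  0.0007  0.0007]
[ 0.02887607 -0.00082495  0.02928644] [-0.49890678 -0.9730213  -1.06690268]
```

3 mm to the block, by the numbers. Lowering in 1 mm steps.

>>> {"name": "jog_arm", "arguments": {"deltas": [0.003,0,-0.009,0,0,0,0.007,-0.001,-0.019,0,0,0,0.007,-0.001,-0.019,0,0,0]}}

```text
time: 17.22
tool_pos: [0.5115, 0.1121, 0.0703]
tool_rot: [3.14, 0.35, 2.999]
contact_force: [0.1, 0.4, -1.6]
opening: 0.0271
```

>>> {"name": "jog_arm", "arguments": {"deltas": [0.002,0,-0.005,0,0,0,0.003,0,-0.009,0,0,0]}}

```text
time: 17.38
tool_pos: [0.5118, 0.1121, 0.0698]
tool_rot: [3.14, 0.35, 2.999]
contact_force: [-4.7, 1.3, 8.2]
opening: 0.0275
```

>>> {"name": "jog_arm", "arguments": {"deltas": [0.002,0,-0.005,0,0,0,0.002,0,-0.005,0,0,0]}}

```text
time: 17.55
tool_pos: [0.5119, 0.1122, 0.0698]
tool_rot: [3.14, 0.35, 2.999]
contact_force: [-5.0, -0.1, 8.1]
opening: 0.0273
```

>>> {"name": "jog_arm", "arguments": {"deltas": [-0.002,0,0.006,0,0,0,-0.011,0.001,0.003,0,0,0,-0.02,0.003,-0.001,0,0,0,-0.03,0.004,-0.004,0,0,0]}}

```text
time: 17.88
tool_pos: [0.5097, 0.1127, 0.0691]
tool_rot: [3.139, 0.351, 2.999]
contact_force: [1.5, 0.2, 2.0]
opening: 0.0274
```

>>> {"name": "jog_arm", "arguments": {"deltas": [-0.009,0.001,-0.003,0,0,0,-0.019,0.003,-0.007,0,0,0]}}

```text
time: 18.05
tool_pos: [0.5074, 0.113, 0.0683]
tool_rot: [3.139, 0.351, 2.999]
contact_force: [0.3, 0.1, 2.8]
opening: 0.0275
```

>>> {"name": "jog_arm", "arguments": {"deltas": [-0.009,0.001,-0.003,0,0,0,-0.014,0.002,-0.005,0,0,0]}}

```text
time: 18.22
tool_pos: [0.5058, 0.1132, 0.0677]
tool_rot: [3.139, 0.35, 2.999]
contact_force: [2.1, -0.8, 3.7]
opening: 0.0273
```

```bash
python3 - <<'E'
from h import *
from cell import robot
s=robot.observe();R,t=restT(RX,RY,np.deg2rad(RYAW));print(s['qpos'],R.T@(s['tool_pos']-t),R.T@s['contact_force'])
E
```

```text
[ 0.12494384  0.43577244  2.03219443 -0.26445316  0.34521863 -1.0695812 ] [ 0.02250679 -0.00066069  0.02659267] [ 3.3501418  -0.54453927  2.77022902]
```

>>> {"name": "jog_arm", "arguments": {"deltas": [-0.009,0.001,-0.003,0,0,0,-0.009,0.001,-0.003,0,0,0]}}

```text
time: 18.38
tool_pos: [0.5047, 0.1132, 0.0673]
tool_rot: [3.139, 0.35, 2.999]
contact_force: [-0.1, 0.4, 2.7]
opening: 0.0275
```

>>> {"name": "jog_arm", "arguments": {"deltas": [-0.009,0.001,-0.003,0,0,0,-0.009,0.001,-0.003,0,0,0]}}

```text
time: 18.55
tool_pos: [0.5038, 0.1133, 0.0669]
tool_rot: [3.14, 0.35, 2.999]
contact_force: [-0.3, 0.4, 2.8]
opening: 0.0275
```

>>> {"name": "jog_arm", "arguments": {"deltas": [-0.009,0.001,-0.003,0,0,0,-0.009,0.001,-0.003,0,0,0]}}

```text
time: 18.72
tool_pos: [0.5037, 0.1133, 0.0669]
tool_rot: [3.139, 0.351, 2.999]
contact_force: [4.1, -1.3, 0.8]
opening: 0.0276
```

>>> {"name": "jog_arm", "arguments": {"deltas": [-0.009,0.001,-0.003,0,0,0,-0.014,0.002,-0.005,0,0,0,-0.014,0.002,-0.005,0,0,0]}}

```text
time: 18.97
tool_pos: [0.5036, 0.1134, 0.067]
tool_rot: [3.139, 0.354, 2.999]
contact_force: [6.9, -3.6, 2.3]
opening: 0.0273
```

>>> {"name": "jog_arm", "arguments": {"deltas": [0,0,0,0,0,0,0,0,0,0,0,0,0,0,0,0,0,0,0,0,0,0,0,0,0,0,0,0,0,0], "claw": 0.5}}

```text
time: 19.38
tool_pos: [0.501, 0.1136, 0.0657]
tool_rot: [3.14, 0.349, 2.999]
contact_force: [0.4, -0.3, -0.5]
opening: 0.0456
```

>>> {"name": "jog_arm", "arguments": {"deltas": [-0.03,0.004,0.09,0,0,0,-0.1,0.014,0.3,0,0,0,-0.2,0.03,0.6,0,0,0,-0.27,0.04,0.75,0,0,0,-0.27,0.04,0.75,0,0,0]}}

```text
time: 19.8
tool_pos: [0.475, 0.1182, 0.1448]
tool_rot: [3.138, 0.355, 2.999]
contact_force: [0.4, -0.1, 1.1]
opening: 0.0458
```

```bash
python3 - <<'E'
from h import *
from cell import robot
s=robot.observe();print(s['contact_force'],s['tool_pos'],s['time'])
im=robot.read_camera('wrist')[200:320,220:420,::-1]
cv2.imwrite('pics/w10.png',cv2.resize(im,None,fx=4,fy=4,interpolation=cv2.INTER_CUBIC))
E
```

```text
[ 0.44477886 -0.10336483  1.11895189] [0.47497199 0.11820173 0.14482255] 19.8
```

View pics/w10.png

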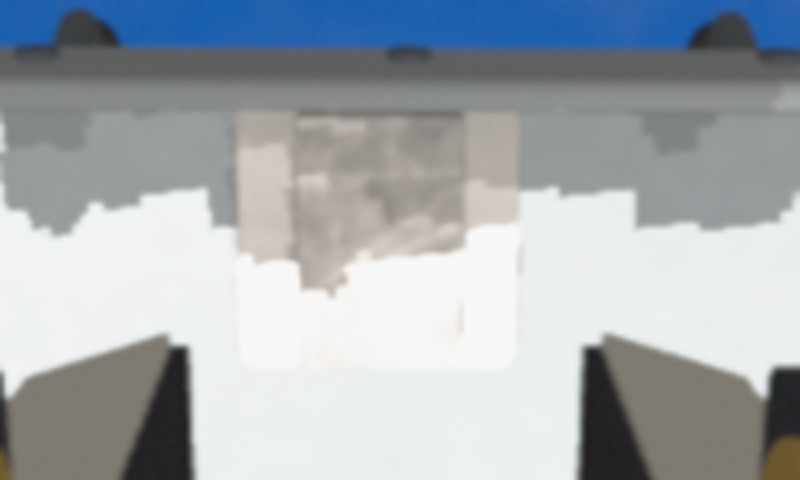

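The wrist view shows the coupon at columns 297–464, inside the block at 237–518. The centres differ by 2–3 crop px, about 0.5 mm, and both edges are level with and up against the stop. The gripper is clear, so I'm handing in.

```bash
python3 - <<'E'
from cell import robot
print(robot.hand_in()); print(robot.observe()['time'])
E
```

```text
the job is handed in; nothing more can be done
None
the job is handed in; nothing more can be done
```

I placed the square block flat on the rest against the stop, then laid the coupon on top of it, also against the stop. I let go of both and handed the job in at about 20 s of the 58 s allowed.

- **Contact with the stop:** I slid each piece down the slope until the measured force rose and the tool stopped, then pressed at about 7–9 N before letting go. I did not push either piece again after letting go.
- **Position:** In the last wrist picture both pieces lie square to the stop. The coupon, with its 45 mm side up the slope, is within about 0.5 mm of the block's middle. A thin dark line shows where the coupon meets the stop. I took it to be the 1 mm of coupon standing above the stop, but I didn't measure it.
- **Robot and bystanders:** The gripper was about 75 mm clear and felt no real force. I didn't touch the round block or the gauge block, but I took no last picture of them.
- **Disagreements:** My estimate of the rest's position differed by about 3 mm along x and 8 mm along y between the top and scene cameras. The wrist camera was also a few mm off from it. I relied on touch and the wrist view for the final placing.

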